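Click the stop block onto the length-stop jig

TASK

Fit the stop block to the length-stop jig: pick up the longer steel block with the window in its top (not the short plain spacer), thread it over the tapered free end of the square rail, and push it gently along the rail until the sprung ball clicks up into the window. Nobody knows exactly where along its slot the ball is clamped, so feel for the click, stop there without forcing it (the contact forces between block and jig, all added up, must stay under 30 N), let go, and leave the spacer and everything else on the bench where it is.

Things in the scene. Friction and masses are not known exactly. Their poses are not given: they have to be found in the camera images.
- stop_block_center (a point): centre (half-way up, on the bore axis) of the stop block: loose steel square sleeve, 90 mm long (its x axis), 34 wide, 34 high, about 0.5 kg, window up, z up. An 18 mm square bore runs through along x; over the last 13 mm at each end it widens to 26 mm. Window: through the middle of the 8 mm top wall, 7 mm along x, widening to 10.4 mm at the bore, 18 mm wide. Both ends are alike. Grip across the width.
- spacer_center (a point): centre of the spacer, to be left alone: a similar loose steel square sleeve, only 24 mm long along its x axis, 34 mm wide, 34 mm high, no window
- rail_tip (a point): centre of the free end of the jig's level steel rail, 85 mm above the table. x points along the rail from this end to the post, y across, z up. The rail is 16 mm square; its first 15 mm are a taper from 6 mm square. The ball clicks into the window with the block's centre somewhere 81 to 119 mm along x from here; further on is past the click.
- rail_root (a point): where the rail's axis meets the front face of the post, 181 mm from the free end; axes as rail_tip. The jig is fixed to the table: a grey foot plate 120 x 90 x 12 mm, a grey post 36 mm wide whose top is 14 mm above the rail's axis, and the rail standing out from it towards the robot.
- detent_ball (a joint): sprung 10 mm steel ball in the rail's top: m pressed in. 0 = out, 4.4 mm proud of the rail; about 0.003 = under the bore's ceiling. Clamped at an unknown place 81 to 119 mm from the free end. Spring 8 N out, 9 N in. The bell mouth rides up on it at 2 to 4 N, the bore slides over at 1 to 4 N; once it clicks out into the window, it takes 6 to 11 N to push on past. The ball also lifts the block by up to 8 N.
- solder_spool: the spool, a bystander: leave it where it is
- tape: the tape roll, a bystander: leave it where it is

How it is judged:
By the outcome, as a careful person would: the job done as asked, in the order asked, and still so for the second after the job is handed in, with the robot touching nothing.
It also fails if it takes over 72 s, if anything falls off the work surface, if the arm or the gripper's body presses on something with over 40 N, if the wrist force passes 120 N, or if a joint passes its speed limit or range.

ROBOT

A 6-joint arm with a two-finger parallel gripper is mounted at the origin on a cart in front of the work surface, level with it; the furniture and walls round the work are solid. World frame = base frame: x ahead of the robot, y to its left, z up, the work surface at z = 0. Lengths are in mm, angles in rad, forces in N, time in s.
With the tool pointing down it reaches from about 400 to 925 mm from the base axis. Payload 12.5 kg.
Tool frame: the origin (TCP) lies between the finger pads; the fingertips stand 14 mm ahead of it and the grasp point (between the pads) lies 5 mm behind it; x points along the fingers, y is the direction in which the jaws open and shut, and the axes are right-handed (so a half turn about x gives the same grasp; the last joint's range is limited). The gripper opens to 95 mm and grips with 3 to 60 N. Pads are 20 mm wide; open, the fingers measure 119 mm over their backs; the gripper's body (75 mm by 180 mm) begins 59 mm behind the grasp point.
Start: joints at [-1.271, 0.491, 1.559, -0, 1.092, -0.106], TCP at [246.745, -574.249, 228.661] pointing down, gripper open.
Joint ranges: [-3.1, 3.1], [-0.84, 2.19], [0.05, 2.79], [-1.13, 4.28], [0.06, 2.93], [-2.69, 2.69]. Speed limits (rad/s): [2.22, 2.22, 2.79, 3.14, 3.14, 3.14].

INTERFACE

Orientations are given as [roll, pitch, yaw] about the fixed x, y, z axes, in that order (R = Rz(yaw) Ry(pitch) Rx(roll)).
In Python, from cell import env, cams gives the robot as it stands.
- The arm moves only by the tool carry_out, never from a script. Its arguments are lists of equal length, an entry for each row: "grip": the closure, from -1 (fully open) to 1 (shut); "linear": the shift along the tool's x, y, z scaled (see below), a list of three; "turn": the turn about the tool's x scaled (see below). In form: {"grip": [grip, ...], "linear": [[tx, ty, tz], ...], "turn": [turn, ...]}. A call has 1 to 5 rows; each row shifts and turns the commanded pose from where the row before left it, along the tool's axes as they then stand; what a row does not reach is not made up. The controller multiplies each number of a shift by 0.5 m and each number of a turn by 180 degrees. A row lasts 1/10 s, in which the tool goes at most 50 mm and 8.59 degrees, less where a joint would pass 70% of its speed; a pose out of reach is approached as far as the arm can. A call with a number of a shift or a turn outside -1 to 1 is refused whole. A call with a gripper value outside its range is refused whole. The fingers move at their own pace and stop on an object; the grip force is fixed at half the most. Time passes only in rows, so rows that do not move let the fingers close. It gives the time, the measured TCP pose, the force and the opening at its end, in the units of the state.
- env.state(): the state, without advancing time (a new reading comes with each control period).
- cams.read_camera(name): name is "scene" or "top" or "wrist"; returns the picture (384x512x3 uint8, blue, green, red); there is no depth.
- cams.camera_info(name): a dict with "fx", "fy", "cx", "cy" (pixels), "view" (4x4, takes a point from world to camera coordinates). Camera axes: x right, y down, z forward; pixel columns grow to the right and rows downward; lengths in mm; the calibration is good to about 2 mm. A picture is of the moment at which its call begins: read the wrist's pose just before it. camera_info takes no time and is no camera call; for the wrist camera it gives the pose at the moment of the call.
- env.job_done(): hands the job in, once; it reports no verdict.
The state is a dict: "t": time; "joints": joint angles; "qvel": joint speeds; "tau": joint torques, N m; "eef_pos": TCP position; "tcp_rot": TCP orientation; "ft_force": force on the tool from outside, world axes, zero at the start; "moment": the same for the moment, N m; "opening": opening from 0.0 (shut) to 1.0 (fully open).
Only numpy, scipy, OpenCV 4.12 (cv2) and the standard library are available. Lean on these libraries where they do the work, as an engineer would, in place of code of your own. Each camera call takes 0.05 s, during which the arm holds its last target. There are 200 camera calls.

## Working session

There is one attempt and no reset: what is moved stays moved. The work goes in short steps, Python scripts to look and compute and a tool call to move; the robot and the scene stay as the last step left them, time stands still between calls to the robot, and variables do not carry over. Pictures are saved under pics/ and viewed, about 8 in all and at most 12, crops included, and the job is handed in when it is done.

Besides the shell and the picture viewer there is one more tool, called after "Request:" as name(argument=value, ...), one argument or row to a line, values as JSON. carry_out: Moves the arm, as the interface text tells. Shifts and turns lie within -1 to 1; 1 stands for 0.5 m of shift or 180 degrees of turn. Its arguments: {"type":"object","properties":{"grip":{"type":"array"},"linear":{"type":"array"},"turn":{"type":"array"}},"required":["grip","linear","turn"]}

```bash
mkdir -p pics; ls
python3 - <<'E'
from cell import env, cams
import cv2, numpy as np
a=cams.read_camera("scene");b=cams.read_camera("top")
cv2.imwrite("pics/scene1.png",a);cv2.imwrite("pics/top1.png",b)
cv2.imwrite("pics/a.png",np.hstack([cv2.resize(a,(400,300)),cv2.resize(b,(400,300))]))
s=env.state();print(s)
for n in("scene","top","wrist"):print(n,cams.camera_info(n))
E
```

```text
pics
{'t': 0.1, 'joints': array([-1.27057651e+00,  4.91496652e-01,  1.55939021e+00, -1.54139601e-05,
        1.09167007e+00, -1.05573955e-01]), 'qvel': array([-2.36523052e-05, -8.74980223e-04, -7.22667679e-04, -1.26289936e-03,
        6.55543230e-04,  1.03110281e-03]), 'tau': array([ 3.92231683e-03, -6.13622546e+01, -2.58605611e+01,  6.94191246e-02,
        4.70161589e-02, -5.30711679e-05]), 'eef_pos': array([ 246.69234301, -574.04246773,  228.12121627]), 'tcp_rot': array([-1.66219331,  1.56983195,  1.88520023]), 'ft_force': array([0.51180499, 0.39451309, 0.09322055]), 'moment': array([ 0.04158339, -0.03950408,  0.03227741]), 'opening': 1.0033909677092272}
scene {'fx': 494.61362260500505, 'fy': 494.61362260500505, 'cx': 266.8494261386617, 'cy': 190.82186975027165, 'view': array([[-8.78270930e-01, -4.77932627e-01, -1.48518332e-02,
         4.30237033e+02],
       [-2.68407918e-01,  5.18467992e-01, -8.11879382e-01,
         2.48053145e+02],
       [ 3.95723846e-01, -7.09063711e-01, -5.83636267e-01,
         1.04900466e+03],
       [ 0.00000000e+00,  0.00000000e+00,  0.00000000e+00,
   
[... 236 characters left out ...]
07402e-01,  2.02250783e-02, -7.46135786e-02,
         5.55361915e+02],
       [ 7.49080812e-02,  1.42162807e-02, -9.97089102e-01,
         1.20579287e+03],
       [ 0.00000000e+00,  0.00000000e+00,  0.00000000e+00,
         1.00000000e+00]])}
wrist {'fx': 326.7687987275707, 'fy': 326.7687987275707, 'cx': 251.02832600294167, 'cy': 187.5835881691099, 'view': array([[ 3.94579795e-01, -9.18860543e-01, -1.44516693e-03,
        -6.25324028e+02],
       [-8.91705353e-01, -3.83297329e-01,  2.40717098e-01,
        -2.67176702e+01],
       [-2.21739372e-01, -9.36934398e-02, -9.70594246e-01,
         3.90220848e+02],
       [ 0.00000000e+00,  0.00000000e+00,  0.00000000e+00,
         1.00000000e+00]])}
```

View pics/top1.png

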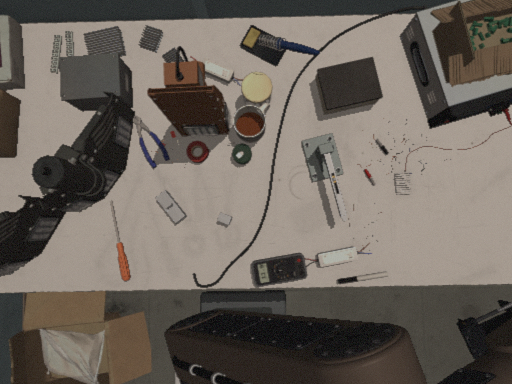

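View pics/scene1.png

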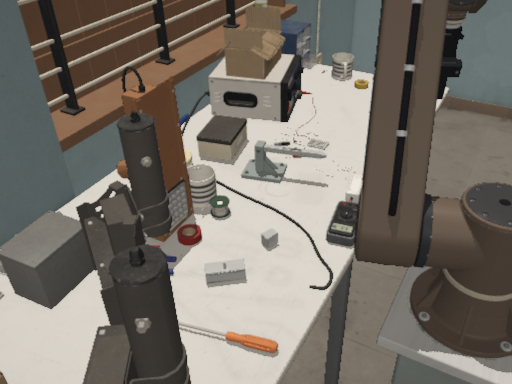

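The top view shows the stop block near (171,207), the spacer near (224,219), and the jig with its post near (325,150) and the rail running down to about (343,220). I'll enlarge both areas.

Run:
```python
import cv2, numpy as np
a=cv2.imread("pics/scene1.png");b=cv2.imread("pics/top1.png")
def c(i,x,y,w,h,W,H): return cv2.resize(i[y:y+h,x:x+w],(W,H),interpolation=cv2.INTER_CUBIC)
o=np.vstack([np.hstack([c(b,145,180,100,75,400,300),c(b,295,130,80,100,240,300)]),np.hstack([c(a,190,220,100,75,400,300),c(a,240,130,100,75,240+0,300)])])
o=np.zeros((600,800,3),np.uint8)
o[:300,:400]=c(b,145,180,100,75,400,300)
o[:300,400:]=c(b,290,140,100,75,400,300)[:, :]
o[:300,400:]=cv2.rotate(c(b,300,130,75,100,300,400),cv2.ROTATE_90_COUNTERCLOCKWISE)
o[300:,:400]=c(a,190,220,100,75,400,300)
o[300:,400:]=c(a,240,125,100,75,400,300)
cv2.imwrite("pics/c1.png",o)
```

```text
(no output)
```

View pics/c1.png

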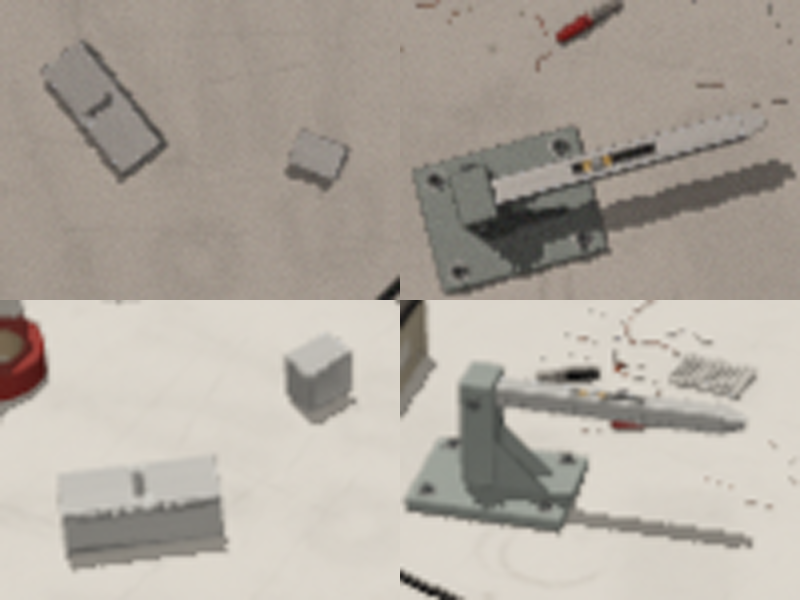

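```bash
cat > h.py <<'E'
from cell import env, cams
import cv2, numpy as np
from scipy.spatial.transform import Rotation as Ro
def ray(info,u,v,z):
    V=info["view"];R=V[:3,:3];c=-R.T@V[:3,3]
    d=R.T@np.array([(u-info["cx"])/info["fx"],(v-info["cy"])/info["fy"],1])
    return c+d*(z-c[2])/d[2]
def proj(info,p):
    q=info["view"]@np.append(p,1);return np.array([info["fx"]*q[0]/q[2]+info["cx"],info["fy"]*q[1]/q[2]+info["cy"]])
def st():
    s=env.state();R=Ro.from_euler("xyz",s["tcp_rot"]).as_matrix()
    return s,R
E
python3 - <<'E'
from h import *
np.set_printoptions(precision=1,suppress=True)
I=cams.camera_info("top");S=cams.camera_info("scene")
f=lambda u,v,z:ray(I,145+u/4,180+v/4,z)
cs=[f(*p,34) for p in[(42,72),(83,40),(162,143),(121,177)]]
print("block",cs,np.mean(cs,0));d=cs[3]-cs[0];e=cs[2]-cs[1]
for k in(d,e):print(np.linalg.norm(k),np.degrees(np.arctan2(-k[1],-k[0])))
g=lambda u,v,z:ray(I,300+(300-v)/4,130+(u-400)/4,z)
t=g(766,121,85);r=g(496,190,93);print("rail",t,r,np.linalg.norm((r-t)[:2]),np.degrees(np.arctan2(*(r-t)[1::-1])))
for u in(575,593,605,655):
  v=190-(u-496)*69/270.;print(u,np.linalg.norm((g(u,v,93)-t)[:2]))
q=lambda u,v,z:ray(S,240+(u-400)/4,125+(v-300)/4,z)
print("scene tip",q(744,423,85),"root",q(497,392,85)); print("block scene",ray(S,190+139/4,220+(485-300)/4,34))
print("spacer",f(320,147,34))
s,R=st();print(R)
E
```

```text
block [array([532.3, 200.7,  34. ]), array([553.6, 172.5,  34. ]), array([482.4, 119. ,  34. ]), array([459.9, 147. ,  34. ])] [507.1 159.8  34. ]
90.11135102387611 36.51639274787928
89.12002352318787 36.92472989136938
rail [ 458.7 -302.4   85. ] [ 634.4 -262.2   93. ] 180.25507901586516 12.88317963664874
575 127.17312708256104
593 115.13070691165689
605 107.11318123398489
655 73.79976344586403
scene tip [ 460.6 -297.3   85. ] root [ 635.9 -255.3   85. ]
block scene [507.4 164.9  34. ]
spacer [477.6  11.6  34. ]
[[-0.   0.4 -0.9]
 [ 0.  -0.9 -0.4]
 [-1.  -0.  -0. ]]
```

```bash
cat >> h.py <<'E'
def go(target,yaw=None):
    s,R=st();d=R.T@(np.array(target,float)-s["eef_pos"])
    j=np.degrees(np.arctan2(R[1,1],R[0,1]))
    print("at",s["eef_pos"].round(2),"jaw",round(j,2),"axis x",R[:,0].round(4),"tool shift mm",d.round(2),"units",(d/500).round(4),"F",s["ft_force"].round(2),"t",s["t"])
    if yaw is not None:print("turn deg",round(-(yaw-j),2),"units",round(-(yaw-j)/180,4))
E
python3 - <<'E'
from h import *
go([507,161,228],-53.3)
s,R=st();print(R.round(4)); V=cams.camera_info("wrist")["view"];print(-V[:3,:3].T@V[:3,3]-s["eef_pos"], R.T@(-V[:3,:3].T@V[:3,3]-s["eef_pos"]))
E
```

```text
at [ 246.69 -574.04  228.12] jaw -66.75 axis x [-3.e-04  9.e-04 -1.e+00] tool shift mm [   0.72 -572.59 -529.33] units [ 0.0014 -1.1452 -1.0587] F [0.51 0.39 0.09] t 0.1
turn deg -13.45 units -0.0747
[[-3.000e-04  3.948e-01 -9.188e-01]
 [ 9.000e-04 -9.188e-01 -3.948e-01]
 [-1.000e+00 -1.000e-03 -1.000e-04]]
[ 62.75091942  25.7772142  156.15259623] [-156.14759765    0.93750601  -67.84412134]
```

Request:
carry_out(
  grip=[-1,-1,-1,-1,-1],
  linear=[
    [0,-0.0415,-0.0872],
    [0,-0.0415,-0.0872],
    [0,-0.0415,-0.0872],
    [0,-0.0415,-0.0872],
    [0,-0.0415,-0.0872],
  ],
  turn=[0,0,0,0,0],
)

```text
t: 0.6
eef_pos: [407.0, -391.2, 228.5]
tcp_rot: [-1.278, 1.57, 2.269]
ft_force: [0.3, -1.2, 0.3]
opening: 0.999
```

Request:
carry_out(
  grip=[-1,-1,-1,-1,-1],
  linear=[
    [0,-0.0415,-0.0872],
    [0,-0.0415,-0.0872],
    [0,0,0],
    [0,0,0],
    [0,0,0],
  ],
  turn=[0,0,0,0,0],
)

```text
t: 1.1
eef_pos: [469.3, -320.9, 228.5]
tcp_rot: [-0.426, 1.57, 3.121]
ft_force: [0.3, -0.4, 0.4]
opening: 0.999
```

Run:
```python
from h import *
import pickle
go([507,161,228],-53.3)
I=cams.camera_info("wrist");a=cams.read_camera("wrist");cv2.imwrite("pics/w1.png",a);pickle.dump(I,open("w1.pkl","wb"))
for p in([459.5,-300,85],[635,-259,85]):print(proj(I,p))
```

```text
at [ 469.3  -320.92  228.46] jaw -66.78 axis x [-4.e-04  0.e+00 -1.e+00] tool shift mm [   0.45 -428.02 -224.64] units [ 0.0009 -0.856  -0.4493] F [ 0.3  -0.44  0.36] t 1.1
turn deg -13.48 units -0.0749
[225.67536474 181.6414366 ]
[260.467224   -32.07482094]
```

View pics/w1.png

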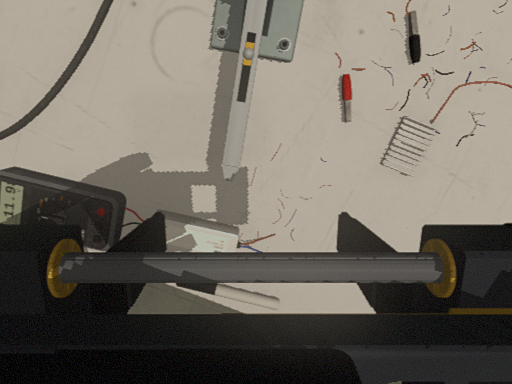

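The wrist view shows the rail tip near (232,178) and the ball near (249,53), between two yellow marks. I'll enlarge this to get the axis.

Run:
```python
import cv2
a=cv2.imread("pics/w1.png")[0:190,200:290]
cv2.imwrite("pics/w1c.png",cv2.rotate(cv2.resize(a,None,fx=4,fy=4,interpolation=cv2.INTER_CUBIC),cv2.ROTATE_90_CLOCKWISE))
```

```text
(no output)
```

View pics/w1c.png

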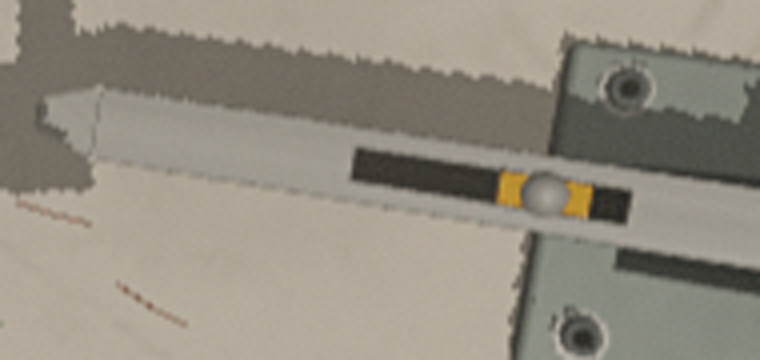

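Run:
```python
from h import *
import pickle
np.set_printoptions(precision=1,suppress=True)
I=pickle.load(open("w1.pkl","rb"))
f=lambda u,v,z:ray(I,200+v/4,(760-u)/4,z)
j=f(97,123,93);s0=f(354,164,93);s1=f(630,206,93);e=f(756,225,93);b=f(546,195,95);t=f(43,112,87)
print(j,s0,s1,e,b,t)
for p in(s0,s1,e):print(np.degrees(np.arctan2(*(p-j)[1::-1])))
P=np.array([j,s0,s1,e])[:,:2];m=P.mean(0);d=np.linalg.svd(P-m)[2][0];d*=np.sign(d[0]);print("yaw",np.degrees(np.arctan2(d[1],d[0])))
tip=m+d*((j[:2]-m)@d-15);print("tip",tip)
for n,p in(("tip",t),("s0",s0),("ball",b),("s1",s1)):print(n,(p[:2]-tip)@d,(p[:2]-tip)@[-d[1],d[0]])
print("width",np.linalg.norm((f(101,88,93)-f(93,158,93))))
```

```text
[ 476.9 -298.5   93. ] [ 532.4 -285.3   93. ] [ 586.4 -272.    93. ] [ 609.4 -266.3   93. ] [ 570.4 -276.4   95. ] [ 463.  -301.1   87. ]
13.43050999392737
13.639840032118896
13.6916451428164
yaw 13.698758335404056
tip [ 462.4 -302.2]
tip 0.8397100911332659 0.9077696114907662
s0 72.02758024844105 -0.16705476295635455
ball 111.05569850077143 -0.4897617615078228
s1 127.64891815251816 -0.015899124585255036
width 15.906986914410638
```

Request:
carry_out(
  grip=[-1,-1,-1,-1,-1],
  linear=[
    [0,-0.0857,-0.0315],
    [0,-0.0857,-0.0315],
    [0,-0.0857,-0.0315],
    [0,-0.0857,-0.0315],
    [0,-0.0857,-0.0315],
  ],
  turn=[0,0,0,0,0],
)

```text
t: 1.65
eef_pos: [456.9, -92.0, 228.7]
tcp_rot: [2.088, 1.571, -0.651]
ft_force: [0.5, 0.2, 0.0]
opening: 0.998
```

Request:
carry_out(
  grip=[-1,-1,-1,-1,-1],
  linear=[
    [0,-0.0857,-0.0315],
    [0,-0.0857,-0.0315],
    [0,-0.0857,-0.0315],
    [0,-0.0857,-0.0315],
    [0,-0.0857,-0.0315],
  ],
  turn=[0,0,0,0,0],
)

```text
t: 2.15
eef_pos: [445.3, 136.1, 228.8]
tcp_rot: [2.568, 1.57, -0.171]
ft_force: [1.1, 0.4, -0.0]
opening: 0.997
```

Request:
carry_out(
  grip=[-1,-1,-1,-1,-1],
  linear=[
    [0,0,0],
    [0,0,0],
    [0,0,0],
    [0,0,0],
    [0,0,0],
  ],
  turn=[-0.0375,-0.0375,0,0,0],
)

```text
t: 2.65
eef_pos: [445.6, 134.8, 228.6]
tcp_rot: [1.364, 1.571, -1.14]
ft_force: [-0.1, -0.7, -0.5]
opening: 0.998
```

Run:
```python
from h import *
import pickle
I=cams.camera_info("wrist");a=cams.read_camera("wrist");cv2.imwrite("pics/w2.png",a);pickle.dump(I,open("w2.pkl","wb"))
go([507,160,150],-53.3)
u,v=proj(I,[507,160,34]).round().astype(int);print(u,v)
x,y=max(0,u-95),max(0,v-70)
print("crop",x,y);cv2.imwrite("pics/w2c.png",cv2.resize(a[y:y+140,x:x+190],None,fx=4,fy=4,interpolation=cv2.INTER_CUBIC))
```

```text
at [445.53 134.92 228.61] jaw -53.44 axis x [ 0.e+00 -1.e-04 -1.e+00] tool shift mm [ 78.61  16.47 -64.32] units [ 0.1572  0.0329 -0.1286] F [ 0.31  0.43 -0.3 ] t 2.7
turn deg -0.14 units -0.0008
266 110
crop 171 40
```

View pics/w2c.png

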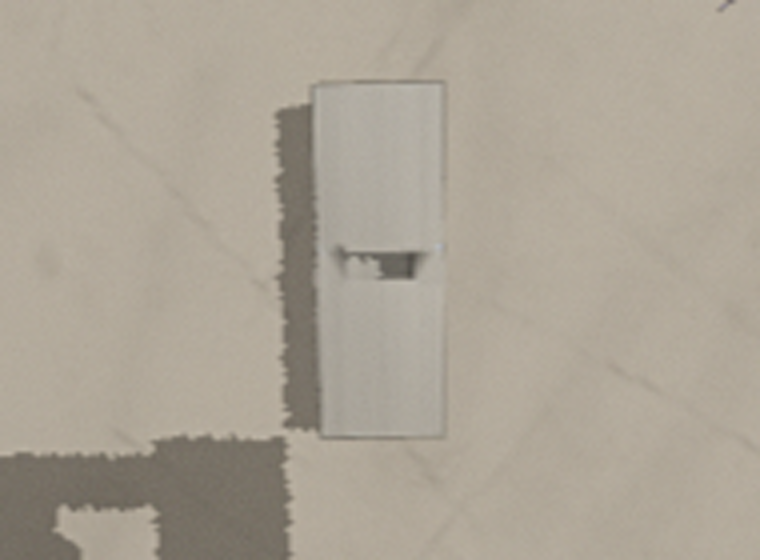

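The crop shows the block's top corners at about (315,82), (444,82), (444,437) and (320,437), nearly square to the tool.

Run:
```python
from h import *
import pickle
np.set_printoptions(precision=1,suppress=True)
I=pickle.load(open("w2.pkl","rb"))
f=lambda u,v,z=34:ray(I,171+u/4,40+v/4,z)
C=[f(316,83),f(444,83),f(444,437),f(321,437)];print(C)
for i in range(4):
  k=C[i]-C[i-1];print(np.linalg.norm(k),np.degrees(np.arctan2(k[1],k[0]))%180)
c=np.mean(C,0);print(c)
go([c[0],c[1],120]);go([c[0],c[1],20])
```

```text
[array([535.9, 201.8,  34. ]), array([555.1, 175.9,  34. ]), array([484.5, 121.1,  34. ]), array([464.8, 147.6,  34. ])]
89.39534084490217 37.32125794040651
32.28176904180073 126.50100100767577
89.40650151879495 37.8105826163746
33.045355483130294 126.5062570343618
[510.1 161.6  34. ]
at [445.5 134.9 228.6] jaw -53.44 axis x [ 0. -0. -1.] tool shift mm [108.6  17.  -67.7] units [ 0.2  0.  -0.1] F [ 0.3  0.4 -0.3] t 2.7
at [445.5 134.9 228.6] jaw -53.44 axis x [ 0. -0. -1.] tool shift mm [208.6  17.  -67.7] units [ 0.4  0.  -0.1] F [ 0.3  0.4 -0.3] t 2.7
```

Request:
carry_out(
  grip=[-1,-1,-1,-1,-1],
  linear=[
    [0,0.017,-0.0677],
    [0,0.017,-0.0677],
    [0.07,0,0],
    [0.07,0,0],
    [0.06,0,0],
  ],
  turn=[-0.0035,0,0,0,0],
)

```text
t: 3.2
eef_pos: [509.6, 162.4, 127.0]
tcp_rot: [-0.285, 1.57, -2.776]
ft_force: [-0.5, -0.2, 0.4]
opening: 1.001
```

Run:
```python
from h import *
go([510.1,161.6,18],-52.8)
```

```text
at [509.55 162.4  127.04] jaw -52.74 axis x [-4.e-04 -2.e-04 -1.e+00] tool shift mm [109.04   0.98   0.  ] units [0.2181 0.002  0.    ] F [-0.45 -0.23  0.4 ] t 3.2
turn deg 0.06 units 0.0003
```

Request:
carry_out(
  grip=[-1,-1,-1,-1,-1],
  linear=[
    [0.08,0.001,0],
    [0.08,0,0],
    [0.04,0,0],
    [0.016,0,0],
    [0,0,0],
  ],
  turn=[0,0,0,0,0],
)

```text
t: 3.7
eef_pos: [509.8, 162.1, 20.0]
tcp_rot: [-0.396, 1.569, -2.887]
ft_force: [0.3, -0.6, -0.6]
opening: 1.001
```

Request:
carry_out(
  grip=[1,1,1,1,1],
  linear=[
    [0,0,0],
    [0,0,0],
    [0,0,0],
    [0,0,0],
    [0,0,0],
  ],
  turn=[0,0,0,0,0],
)

```text
t: 4.2
eef_pos: [510.1, 162.4, 21.0]
tcp_rot: [2.511, 1.57, 0.022]
ft_force: [-0.1, -0.8, 0.3]
opening: 0.638
```

Request:
carry_out(
  grip=[1,1,1,1,1],
  linear=[
    [0,0,0],
    [0,0,0],
    [0,0,0],
    [0,0,0],
    [0,0,0],
  ],
  turn=[0,0,0,0,0],
)

```text
t: 4.7
eef_pos: [509.9, 162.4, 20.6]
tcp_rot: [-0.167, 1.571, -2.656]
ft_force: [-0.3, 0.2, 0.3]
opening: 0.355
```

Run:
```python
from h import *
go([510.1,161.6,18],-52.8);print(st()[0]["opening"]*95)
```

```text
at [509.86 162.4   20.56] jaw -52.62 axis x [-2.e-04 -1.e-04 -1.e+00] tool shift mm [2.56 0.78 0.3 ] units [0.0051 0.0016 0.0006] F [-0.3   0.19  0.34] t 4.7
turn deg 0.18 units 0.001
33.69373762545625
```

Request:
carry_out(
  grip=[1,1,1,1,1],
  linear=[
    [0,0,0],
    [-0.01,0,0],
    [-0.05,0,0],
    [-0.08,0,0],
    [-0.08,0,0],
  ],
  turn=[0,0,0,0,0],
)

```text
t: 5.2
eef_pos: [509.2, 162.2, 131.3]
tcp_rot: [-0.398, 1.568, -2.888]
ft_force: [0.8, -0.2, -5.9]
opening: 0.352
```

Request:
carry_out(
  grip=[1,1,1,1,1],
  linear=[
    [-0.07,0,0],
    [-0.03,0,0],
    [0,0,0],
    [0,0,0],
    [0,0,0],
  ],
  turn=[0,0,0.044,0.044,0.044],
)

```text
t: 5.7
eef_pos: [509.5, 162.2, 180.6]
tcp_rot: [0.159, 1.57, -2.751]
ft_force: [-0.1, 1.0, -6.0]
opening: 0.36
```

Run:
```python
from h import *
go([389.5,-319.8,180],-76.4);print(st()[0]["opening"]*95)
```

```text
at [509.46 162.2  180.63] jaw -76.71 axis x [-7.e-04 -3.e-04 -1.e+00] tool shift mm [  0.85 441.53 227.52] units [0.0017 0.8831 0.455 ] F [-0.1   0.97 -5.96] t 5.7
turn deg -0.31 units -0.0017
34.1725703022965
```

Request:
carry_out(
  grip=[1,1,1,1,1],
  linear=[
    [0,0.06,0.031],
    [0,0.08,0.041],
    [0,0.08,0.041],
    [0,0.08,0.041],
    [0,0.08,0.041],
  ],
  turn=[-0.0017,0,0,0,0],
)

```text
t: 6.2
eef_pos: [459.8, -46.9, 180.6]
tcp_rot: [-0.217, 1.57, -3.115]
ft_force: [0.4, -0.9, -5.9]
opening: 0.355
```

Request:
carry_out(
  grip=[1,1,1,1,1],
  linear=[
    [0,0.08,0.041],
    [0,0.08,0.041],
    [0,0.08,0.041],
    [0,0.08,0.041],
    [0,0.08,0.041],
  ],
  turn=[0,0,0,0,0],
)

```text
t: 6.7
eef_pos: [408.4, -265.8, 180.7]
tcp_rot: [-0.791, 1.57, 2.594]
ft_force: [0.9, -0.3, -6.1]
opening: 0.355
```

Request:
carry_out(
  grip=[1,1,1,1,1],
  linear=[
    [0,0.08,0.041],
    [0,0.02,0.012],
    [0,0,0],
    [0,0,0],
    [0,0,0],
  ],
  turn=[0,0,0,0,0],
)

```text
t: 7.2
eef_pos: [396.0, -317.9, 180.6]
tcp_rot: [-1.19, 1.57, 2.195]
ft_force: [-0.1, 0.0, -5.3]
opening: 0.354
```

Run:
```python
from h import *
go([389.5,-319.8,88.6],-76.4);print(st()[0]["opening"]*95)
I=cams.camera_info("wrist");a=cams.read_camera("wrist");cv2.imwrite("pics/w3.png",a)
print(proj(I,[462.4,-302.2,85]),proj(I,[570.4,-276.4,97]))
```

```text
at [ 395.98 -317.88  180.62] jaw -76.01 axis x [-4.e-04  5.e-04 -1.e+00] tool shift mm [92.03  0.35  6.73] units [0.1841 0.0007 0.0135] F [-0.12  0.02 -5.34] t 7.2
turn deg 0.39 units 0.0022
33.67010756600896
[251.2524138  106.09288293] [252.95228967 -75.59866765]
```

View pics/w3.png

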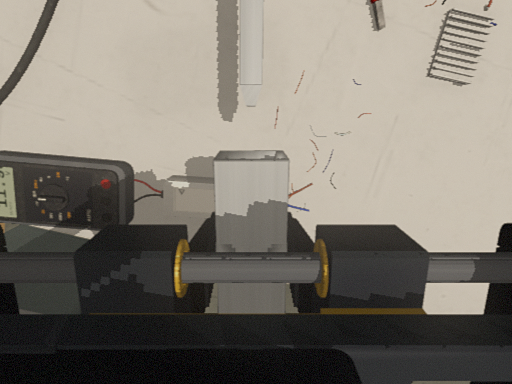

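The block is held straight. Its centre is at column 251, and the rail tip is at about (251,105), in line with where the calibration puts it. Next I lower it to axis height, still short of the tip.

Request:
carry_out(
  grip=[1,1,1,1,1],
  linear=[
    [0.06,0.0007,0],
    [0.08,0,0],
    [0.034,0,0],
    [0.01,0,0],
    [0,0,0],
  ],
  turn=[0.0011,0,0,0,0],
)

```text
t: 7.75
eef_pos: [396.2, -318.9, 88.6]
tcp_rot: [-1.015, 1.57, 2.367]
ft_force: [0.1, -0.9, -5.8]
opening: 0.356
```

```bash
cat >> h.py <<'E'
D=np.array([np.cos(np.radians(13.6)),np.sin(np.radians(13.6))]);T=np.array([462.4,-302.2])
def rail(n=4):
    L=[]
    for i in range(n):
        s,R=st();p=s["eef_pos"][:2]-T;f=s["ft_force"]
        L.append([p@D,p@[-D[1],D[0]],s["eef_pos"][2],np.degrees(np.arctan2(R[1,1],R[0,1])),f[:2]@D,f[:2]@[-D[1],D[0]],f[2],*s["moment"]])
        if i<n-1:cams.read_camera("top")
    print("along,lat,z,jaw | Falong,Flat,Fz | M",np.mean(L,0).round(2),"sd",np.std(L,0).round(2),"t",s["t"])
E
python3 - <<'E'
from h import *
rail(8)
E
```

```text
along,lat,z,jaw | Falong,Flat,Fz | M [-6.828e+01 -1.330e+00  8.946e+01 -7.625e+01  2.300e-01 -3.100e-01
 -5.320e+00  3.000e-02  1.000e-02  1.000e-02] sd [0.15 0.26 0.38 0.02 0.42 0.35 0.45 0.02 0.05 0.02] t 8.1
```

Run:
```python
from h import *
import pickle
I=cams.camera_info("wrist");a=cams.read_camera("wrist");pickle.dump(I,open("w4.pkl","wb"))
cv2.imwrite("pics/w4.png",a)
print(proj(I,[462.4,-302.2,85]))
cv2.imwrite("pics/w4c.png",cv2.resize(a[0:190,190:315],None,fx=4.8,fy=3,interpolation=cv2.INTER_CUBIC))
```

```text
[246.8261295  105.35157462]
```

View pics/w4c.png

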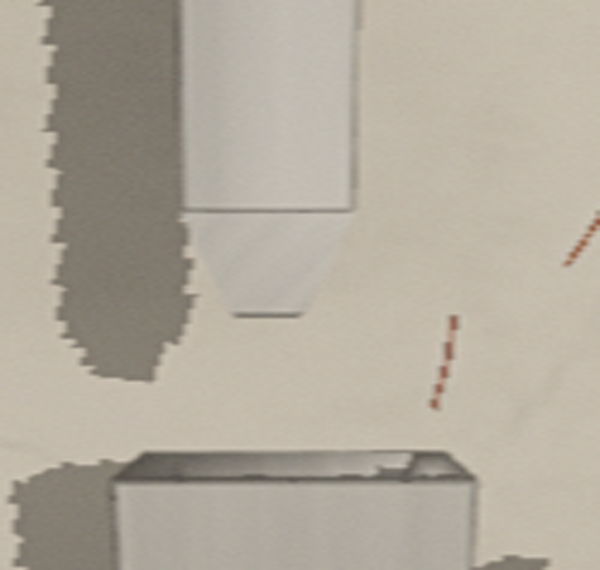

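Run:
```python
from h import *
import pickle
I=pickle.load(open("w4.pkl","rb"))
f=lambda u,v,z:ray(I,190+u/4.8,v/3,z)
N=np.array([-D[1],D[0]])
for n,p in dict(tip=f(268,315,88),tipL=f(234,315,88),tipR=f(302,315,88),junc=f(268,211,93),far=f(269.5,5,93),jL=f(181,211,93),jR=f(355,211,93),blk=f(294,480,102.5),bL=f(113,480,102.5),bR=f(475,480,102.5)).items():
  q=p[:2]-T;print(n,p.round(1),"along",round(q@D,2),"lat",round(q@N,2))
rail(4)
```

```text
tip [ 462.4 -301.7   88. ] along 0.15 lat 0.43
tipL [ 461.7 -298.5   88. ] along 0.14 lat 3.74
tipR [ 463.2 -305.    88. ] along 0.15 lat -2.88
junc [ 476.9 -298.4   93. ] along 14.97 lat 0.33
far [ 503.5 -292.1   93. ] along 42.36 lat 0.15
jL [ 475.  -290.6   93. ] along 14.95 lat 8.33
jR [ 478.8 -306.1   93. ] along 14.99 lat -7.68
blk [ 440.1 -309.8  102.5] along -23.48 lat -2.14
bL [ 436.1 -293.6  102.5] along -23.51 lat 14.52
bR [ 444.  -326.   102.5] along -23.44 lat -18.79
along,lat,z,jaw | Falong,Flat,Fz | M [-6.864e+01 -1.280e+00  8.901e+01 -7.627e+01  6.000e-02  2.200e-01
 -5.490e+00  1.000e-02  3.000e-02 -1.000e-02] sd [0.03 0.04 0.14 0.   0.4  0.46 0.58 0.02 0.03 0.02] t 8.3
```

Request:
carry_out(
  grip=[1,1,1,1,1],
  linear=[
    [0.0012,-0.0049,0],
    [0,0,-0.02],
    [0,0,-0.03],
    [0,0,-0.01],
    [0,0,0],
  ],
  turn=[0,0,0,0,0],
)

```text
t: 8.8
eef_pos: [425.6, -309.6, 87.9]
tcp_rot: [2.05, 1.57, -0.851]
ft_force: [0.0, 0.4, -5.8]
opening: 0.357
```

Run:
```python
from h import *
rail(6)
a=cams.read_camera("wrist");cv2.imwrite("pics/w5.png",a)
cv2.imwrite("pics/w5c.png",cv2.resize(a[0:190,190:315],None,fx=4.8,fy=3,interpolation=cv2.INTER_CUBIC))
```

```text
along,lat,z,jaw | Falong,Flat,Fz | M [-3.847e+01  1.530e+00  8.793e+01 -7.624e+01  6.000e-02  1.900e-01
 -5.900e+00  0.000e+00 -0.000e+00  1.000e-02] sd [0.49 0.07 0.05 0.03 0.53 0.17 0.33 0.03 0.02 0.03] t 9.05
```

View pics/w5c.png

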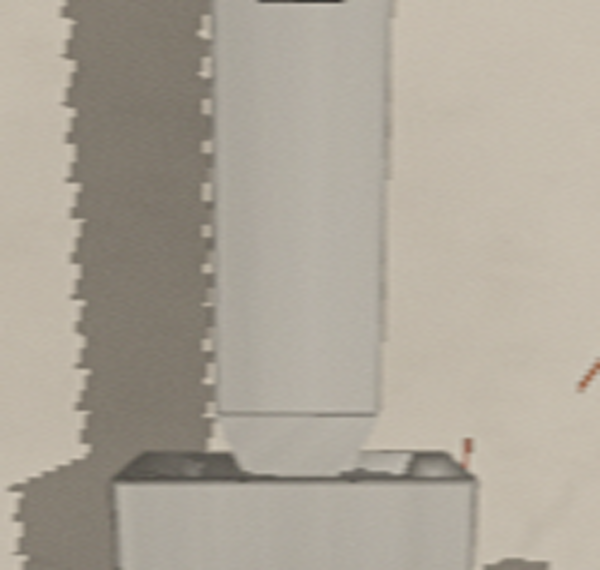

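Request:
carry_out(
  grip=[1,1,1,1,1],
  linear=[
    [-0.001,0.0005,0],
    [0,0,-0.01],
    [0,0,-0.01],
    [0,0,-0.01],
    [0,0,0],
  ],
  turn=[0.0022,0,0,0,0],
)

```text
t: 9.6
eef_pos: [439.9, -306.6, 88.5]
tcp_rot: [2.245, 1.57, -0.664]
ft_force: [-0.0, 0.3, -6.1]
opening: 0.359
```

Run:
```python
from h import *
rail(6)
```

```text
along,lat,z,jaw | Falong,Flat,Fz | M [-2.350e+01  1.120e+00  8.848e+01 -7.665e+01  1.000e-02  3.100e-01
 -5.670e+00  0.000e+00  2.000e-02  0.000e+00] sd [0.3  0.06 0.03 0.01 0.62 0.21 0.37 0.03 0.02 0.03] t 9.85
```

Request:
carry_out(
  grip=[1,1,1,1,1],
  linear=[
    [0,0,-0.006],
    [0,0,-0.006],
    [0,0,-0.006],
    [0,0,0],
    [0,0,0],
  ],
  turn=[0,0,0,0,0],
)

```text
t: 10.35
eef_pos: [447.9, -304.6, 88.5]
tcp_rot: [0.277, 1.571, -2.631]
ft_force: [-0.8, 0.9, -5.5]
opening: 0.357
```

Run:
```python
from h import *
rail(6)
```

```text
along,lat,z,jaw | Falong,Flat,Fz | M [-1.473e+01  1.020e+00  8.851e+01 -7.667e+01 -1.000e-01  6.000e-02
 -5.280e+00  1.000e-02  0.000e+00 -0.000e+00] sd [0.05 0.03 0.02 0.01 0.41 0.69 0.48 0.03 0.03 0.02] t 10.6
```

Request:
carry_out(
  grip=[1,1,1,1,1],
  linear=[
    [0,0,-0.006],
    [0,0,-0.006],
    [0,0,-0.006],
    [0,0,0],
    [0,0,0],
  ],
  turn=[0,0,0,0,0],
)

```text
t: 11.1
eef_pos: [456.7, -302.5, 88.5]
tcp_rot: [1.205, 1.571, -1.704]
ft_force: [-0.2, 0.2, -6.5]
opening: 0.357
```

Request:
carry_out(
  grip=[1,1,1,1,1],
  linear=[
    [0,0,-0.008],
    [0,0,-0.008],
    [0,0,-0.008],
    [0,0,0],
    [0,0,0],
  ],
  turn=[0,0,0,0,0],
)

```text
t: 11.6
eef_pos: [468.4, -299.7, 88.5]
tcp_rot: [-0.429, 1.571, 2.946]
ft_force: [-0.5, 0.3, -6.3]
opening: 0.356
```

Run:
```python
from h import *
rail(6)
```

```text
along,lat,z,jaw | Falong,Flat,Fz | M [ 6.260e+00  9.300e-01  8.852e+01 -7.666e+01 -9.000e-02  3.800e-01
 -5.770e+00  3.000e-02  2.000e-02 -1.000e-02] sd [0.07 0.04 0.03 0.01 0.47 0.43 0.38 0.02 0.02 0.02] t 11.85
```

Request:
carry_out(
  grip=[1,1,1,1,1],
  linear=[
    [0,0,-0.01],
    [0,0,-0.01],
    [0,0,-0.01],
    [0,0,-0.01],
    [0,0,0],
  ],
  turn=[0,0,0,0,0],
)

```text
t: 12.35
eef_pos: [488.5, -295.0, 88.5]
tcp_rot: [2.251, 1.57, -0.657]
ft_force: [-0.2, -0.9, -5.2]
opening: 0.359
```

Request:
carry_out(
  grip=[1,1,1,1,1],
  linear=[
    [0,0,-0.01],
    [0,0,-0.01],
    [0,0,-0.01],
    [0,0,-0.01],
    [0,0,0],
  ],
  turn=[0,0,0,0,0],
)

```text
t: 12.85
eef_pos: [507.9, -290.5, 88.5]
tcp_rot: [2.219, 1.57, -0.69]
ft_force: [-0.1, -0.5, -5.5]
opening: 0.355
```

Run:
```python
from h import *
rail(6)
```

```text
along,lat,z,jaw | Falong,Flat,Fz | M [ 4.641e+01  7.600e-01  8.849e+01 -7.665e+01 -2.000e-01 -1.000e-02
 -5.650e+00 -1.000e-02 -0.000e+00  0.000e+00] sd [0.3  0.05 0.03 0.01 0.34 0.23 0.4  0.03 0.02 0.02] t 13.1
```

Request:
carry_out(
  grip=[1,1,1,1,1],
  linear=[
    [0,0,-0.006],
    [0,0,-0.006],
    [0,0,-0.006],
    [0,0,-0.006],
    [0,0,0],
  ],
  turn=[0,0,0,0,0],
)

```text
t: 13.6
eef_pos: [519.3, -287.8, 88.5]
tcp_rot: [2.221, 1.57, -0.688]
ft_force: [0.6, 0.0, -4.9]
opening: 0.359
```

Request:
carry_out(
  grip=[1,1,1,1,1],
  linear=[
    [0,0,-0.004],
    [0,0,-0.004],
    [0,0,-0.004],
    [0,0,0],
    [0,0,0],
  ],
  turn=[0,0,0,0,0],
)

```text
t: 14.1
eef_pos: [524.8, -286.4, 88.5]
tcp_rot: [0.407, 1.571, -2.501]
ft_force: [-0.1, 0.3, -6.2]
opening: 0.354
```

Run:
```python
from h import *
rail(4)
```

```text
along,lat,z,jaw | Falong,Flat,Fz | M [ 6.426e+01  6.500e-01  8.851e+01 -7.667e+01 -5.700e-01 -7.000e-02
 -5.760e+00  1.000e-02  0.000e+00  1.000e-02] sd [0.04 0.01 0.01 0.   0.31 0.57 0.65 0.02 0.02 0.02] t 14.25
```

Request:
carry_out(
  grip=[1,1,1,1,1],
  linear=[
    [0,0,-0.004],
    [0,0,-0.004],
    [0,0,-0.004],
    [0,0,0],
    [0,0,0],
  ],
  turn=[0,0,0,0,0],
)

```text
t: 14.75
eef_pos: [530.8, -285.2, 88.8]
tcp_rot: [2.282, 1.57, -0.627]
ft_force: [-0.4, 0.5, -2.8]
opening: 0.356
```

Run:
```python
from h import *
rail(4)
```

```text
along,lat,z,jaw | Falong,Flat,Fz | M [ 7.043e+01  4.700e-01  8.872e+01 -7.667e+01 -2.700e-01  3.000e-01
 -2.210e+00  3.000e-02 -8.000e-02  0.000e+00] sd [0.05 0.02 0.02 0.   0.39 0.2  0.34 0.02 0.02 0.01] t 14.9
```

Request:
carry_out(
  grip=[1,1,1,1,1],
  linear=[
    [0,0,-0.004],
    [0,0,-0.004],
    [0,0,-0.004],
    [0,0,-0.004],
    [0,0,0],
  ],
  turn=[0,0,0,0,0],
)

```text
t: 15.4
eef_pos: [538.9, -283.3, 88.8]
tcp_rot: [2.39, 1.57, -0.519]
ft_force: [-0.8, -0.1, 2.4]
opening: 0.356
```

Run:
```python
from h import *
rail(4)
```

```text
along,lat,z,jaw | Falong,Flat,Fz | M [ 7.868e+01  4.500e-01  8.877e+01 -7.666e+01 -5.800e-01  6.600e-01
  2.870e+00  1.300e-01 -1.100e-01  1.000e-02] sd [0.08 0.05 0.02 0.   0.2  0.4  0.41 0.04 0.03 0.03] t 15.55
```

Request:
carry_out(
  grip=[1,1,1,1,1],
  linear=[
    [0,0,-0.004],
    [0,0,-0.004],
    [0,0,-0.004],
    [0,0,-0.004],
    [0,0,0],
  ],
  turn=[0,0,0,0,0],
)

```text
t: 16.05
eef_pos: [546.8, -281.3, 88.6]
tcp_rot: [2.6, 1.57, -0.308]
ft_force: [1.4, 1.3, 3.4]
opening: 0.358
```

Run:
```python
from h import *
rail(4)
```

```text
along,lat,z,jaw | Falong,Flat,Fz | M [ 8.686e+01  4.000e-01  8.866e+01 -7.666e+01  1.570e+00  2.500e-01
  3.080e+00  1.500e-01 -3.900e-01  1.000e-02] sd [0.08 0.01 0.03 0.   0.33 0.55 0.21 0.02 0.09 0.03] t 16.2
```

Request:
carry_out(
  grip=[1,1,1,1,1],
  linear=[
    [0,0,-0.004],
    [0,0,-0.004],
    [0,0,-0.004],
    [0,0,-0.004],
    [0,0,0],
  ],
  turn=[0,0,0,0,0],
)

```text
t: 16.7
eef_pos: [554.5, -279.5, 88.6]
tcp_rot: [2.642, 1.57, -0.267]
ft_force: [0.0, 1.4, 3.0]
opening: 0.354
```

Run:
```python
from h import *
rail(3)
```

```text
along,lat,z,jaw | Falong,Flat,Fz | M [ 9.485e+01  4.200e-01  8.862e+01 -7.666e+01  1.020e+00  9.800e-01
  3.280e+00  1.500e-01 -3.400e-01 -2.000e-02] sd [0.03 0.03 0.03 0.   0.46 0.31 0.43 0.07 0.04 0.03] t 16.8
```

Request:
carry_out(
  grip=[1,1,1,1,1],
  linear=[
    [0,0,-0.002],
    [0,0,-0.002],
    [0,0,-0.002],
    [0,0,-0.002],
    [0,0,0],
  ],
  turn=[0,0,0,0,0],
)

```text
t: 17.3
eef_pos: [558.2, -278.6, 88.6]
tcp_rot: [2.689, 1.57, -0.22]
ft_force: [1.4, 0.4, 3.0]
opening: 0.356
```

Run:
```python
from h import *
rail(3)
```

```text
along,lat,z,jaw | Falong,Flat,Fz | M [ 98.71   0.43  88.62 -76.67   1.59   0.3    2.73   0.18  -0.32   0.  ] sd [0.02 0.01 0.03 0.   0.28 0.48 0.23 0.04 0.02 0.03] t 17.4
```

Request:
carry_out(
  grip=[1,1,1,1,1],
  linear=[
    [0,0,-0.002],
    [0,0,-0.002],
    [0,0,-0.002],
    [0,0,-0.002],
    [0,0,0],
  ],
  turn=[0,0,0,0,0],
)

```text
t: 17.9
eef_pos: [562.1, -277.7, 88.6]
tcp_rot: [2.675, 1.57, -0.233]
ft_force: [0.8, 1.6, 3.1]
opening: 0.362
```

Run:
```python
from h import *
rail(3)
```

```text
along,lat,z,jaw | Falong,Flat,Fz | M [ 1.0271e+02  4.0000e-01  8.8620e+01 -7.6670e+01  1.2000e+00  6.4000e-01
  3.0000e+00  1.6000e-01 -2.2000e-01  2.0000e-02] sd [0.03 0.01 0.02 0.   0.16 0.56 0.05 0.02 0.03 0.01] t 18.0
```

Request:
carry_out(
  grip=[1,1,1,1,1],
  linear=[
    [0,0,-0.002],
    [0,0,-0.002],
    [0,0,-0.002],
    [0,0,0],
    [0,0,0],
  ],
  turn=[0,0,0,0,0],
)

```text
t: 18.5
eef_pos: [565.3, -277.1, 88.7]
tcp_rot: [2.513, 1.569, -0.396]
ft_force: [3.7, 0.1, 2.7]
opening: 0.354
```

Request:
carry_out(
  grip=[1,1,1,1,1],
  linear=[
    [0,0,-0.001],
    [0,0,-0.001],
    [0,0,0],
    [0,0,0],
    [0,0,0],
  ],
  turn=[0,0,0,0,0],
)

```text
t: 19.0
eef_pos: [565.8, -276.7, 88.6]
tcp_rot: [2.786, 1.57, -0.123]
ft_force: [3.5, 1.7, 3.1]
opening: 0.355
```

Run:
```python
from h import *
rail(3)
```

```text
along,lat,z,jaw | Falong,Flat,Fz | M [106.48   0.47  88.58 -76.67   3.68   0.7    3.09   0.29  -0.58  -0.  ] sd [0.01 0.01 0.   0.   0.47 0.18 0.15 0.02 0.02 0.01] t 19.1
```

Request:
carry_out(
  grip=[1,1,1,1,1],
  linear=[
    [0,0,-0.001],
    [0,0,-0.001],
    [0,0,0],
    [0,0,0],
    [0,0,0],
  ],
  turn=[0,0,0,0,0],
)

```text
t: 19.6
eef_pos: [566.8, -276.6, 88.6]
tcp_rot: [2.383, 1.57, -0.526]
ft_force: [4.0, 1.6, 1.7]
opening: 0.355
```

Run:
```python
from h import *
rail(3)
```

```text
along,lat,z,jaw | Falong,Flat,Fz | M [107.47   0.35  88.59 -76.67   3.91  -0.44   2.38   0.19  -0.72  -0.  ] sd [0.   0.01 0.01 0.   0.23 0.76 0.73 0.01 0.02 0.01] t 19.7
```

Request:
carry_out(
  grip=[1,1,1,1,1],
  linear=[
    [0,0,-0.001],
    [0,0,-0.001],
    [0,0,0],
    [0,0,0],
    [0,0,0],
  ],
  turn=[0,0,0,0,0],
)

```text
t: 20.2
eef_pos: [568.1, -276.3, 88.6]
tcp_rot: [2.696, 1.57, -0.213]
ft_force: [5.7, 1.8, 2.4]
opening: 0.357
```

Run:
```python
from h import *
rail(3)
```

```text
along,lat,z,jaw | Falong,Flat,Fz | M [108.8    0.38  88.65 -76.67   5.91   0.39   2.31   0.37  -1.01   0.  ] sd [0.01 0.   0.02 0.   0.25 0.32 0.44 0.02 0.01 0.02] t 20.3
```

Request:
carry_out(
  grip=[1,1,1,1,1],
  linear=[
    [0,0,-0.001],
    [0,0,0],
    [0,0,0],
    [0,0,0],
    [0,0,0],
  ],
  turn=[0,0,0,0,0],
)

```text
t: 20.8
eef_pos: [568.7, -276.1, 88.4]
tcp_rot: [2.772, 1.57, -0.137]
ft_force: [7.3, 1.1, -0.1]
opening: 0.359
```

Run:
```python
from h import *
rail(3)
```

```text
along,lat,z,jaw | Falong,Flat,Fz | M [ 1.0942e+02  3.8000e-01  8.8390e+01 -7.6670e+01  7.3100e+00  8.0000e-02
 -7.4000e-01  3.7000e-01 -1.2800e+00  2.0000e-02] sd [0.02 0.01 0.   0.   0.03 0.49 0.54 0.02 0.   0.02] t 20.9
```

Request:
carry_out(
  grip=[1,1,1,1,1],
  linear=[
    [0,0,-0.001],
    [0,0,0],
    [0,0,0],
    [0,0,0],
    [0,0,0],
  ],
  turn=[0,0,0,0,0],
)

```text
t: 21.4
eef_pos: [568.9, -276.0, 88.2]
tcp_rot: [3.002, 1.57, 0.093]
ft_force: [6.8, 0.2, -1.2]
opening: 0.358
```

Run:
```python
from h import *
rail(3)
```

```text
along,lat,z,jaw | Falong,Flat,Fz | M [ 1.0968e+02  4.6000e-01  8.8210e+01 -7.6670e+01  6.5500e+00 -3.0000e-01
 -1.3800e+00  2.5000e-01 -1.1200e+00 -1.0000e-02] sd [0.01 0.01 0.01 0.   0.26 0.8  0.12 0.02 0.02 0.01] t 21.5
```

Request:
carry_out(
  grip=[1,1,1,1,1],
  linear=[
    [0,0,-0.001],
    [0,0,0],
    [0,0,0],
    [0,0,0],
    [0,0,0],
  ],
  turn=[0,0,0,0,0],
)

```text
t: 22.0
eef_pos: [569.1, -275.8, 88.1]
tcp_rot: [-1.245, 1.57, 2.129]
ft_force: [5.2, 1.5, -2.4]
opening: 0.358
```

Run:
```python
from h import *
rail(3)
```

```text
along,lat,z,jaw | Falong,Flat,Fz | M [109.87   0.57  88.09 -76.67   5.93   0.28  -2.37   0.18  -0.94  -0.  ] sd [0.01 0.01 0.02 0.   0.37 0.64 0.45 0.01 0.02 0.  ] t 22.1
```

Request:
carry_out(
  grip=[1,1,1,1,1],
  linear=[
    [0,0,-0.001],
    [0,0,-0.001],
    [0,0,0],
    [0,0,0],
    [0,0,0],
  ],
  turn=[0,0,0,0,0],
)

```text
t: 22.6
eef_pos: [569.6, -275.6, 88.2]
tcp_rot: [-0.612, 1.57, 2.763]
ft_force: [0.4, -0.0, -5.2]
opening: 0.355
```

Run:
```python
from h import *
rail(3)
```

```text
along,lat,z,jaw | Falong,Flat,Fz | M [ 1.1042e+02  5.9000e-01  8.8230e+01 -7.6670e+01  2.9000e-01 -5.0000e-02
 -5.4100e+00 -1.0000e-02 -5.0000e-02 -1.0000e-02] sd [0.02 0.03 0.03 0.   0.09 0.11 0.24 0.03 0.05 0.01] t 22.7
```

Request:
carry_out(
  grip=[1,1,1,1,1],
  linear=[
    [0,0,-0.001],
    [0,0,0],
    [0,0,0],
    [0,0,0],
    [0,0,0],
  ],
  turn=[0,0,0,0,0],
)

```text
t: 23.2
eef_pos: [570.5, -275.6, 88.6]
tcp_rot: [1.342, 1.571, -1.567]
ft_force: [0.4, -1.2, -5.9]
opening: 0.355
```

Run:
```python
from h import *
rail(3)
```

```text
along,lat,z,jaw | Falong,Flat,Fz | M [ 1.1129e+02  4.2000e-01  8.8540e+01 -7.6670e+01 -9.0000e-02 -4.6000e-01
 -5.8200e+00 -1.0000e-02  4.0000e-02  0.0000e+00] sd [0.02 0.01 0.01 0.   0.58 0.56 0.11 0.03 0.03 0.02] t 23.3
```

The along-force is back to about 0 and the vertical force back to the block's own weight, at 111 mm. That is the click, and it agrees with the ball seen at 111 mm. Next I lower slightly so the block rests on the rail, and let go.

Request:
carry_out(
  grip=[1,1,1,-1,-1],
  linear=[
    [0.0008,0,0],
    [0.0008,0,0],
    [0,0,0],
    [0,0,0],
    [0,0,0],
  ],
  turn=[0,0,0,0,0],
)

```text
t: 23.8
eef_pos: [570.9, -275.9, 88.3]
tcp_rot: [2.349, 1.569, -0.56]
ft_force: [0.3, 0.7, -0.1]
opening: 0.469
```

Request:
carry_out(
  grip=[-1,-1,-1,-1,-1],
  linear=[
    [0,0,0],
    [0,0,0],
    [0,0,0],
    [0,0,0],
    [0,0,0],
  ],
  turn=[0,0,0,0,0],
)

```text
t: 24.3
eef_pos: [570.5, -275.7, 87.7]
tcp_rot: [1.935, 1.571, -0.974]
ft_force: [0.3, 0.3, -0.3]
opening: 0.891
```

Request:
carry_out(
  grip=[-1,-1,-1,-1,-1],
  linear=[
    [0,0,0],
    [0,0,0],
    [0,0,0],
    [0,0,0],
    [0,0,0],
  ],
  turn=[0,0,0,0,0],
)

```text
t: 24.8
eef_pos: [570.5, -275.7, 87.7]
tcp_rot: [1.613, 1.571, -1.296]
ft_force: [-0.5, -0.1, -0.3]
opening: 1.001
```

Request:
carry_out(
  grip=[-1,-1,-1,-1,-1],
  linear=[
    [-0.03,0,0],
    [-0.08,0,0],
    [-0.08,0,0],
    [-0.06,0,0],
    [0,0,0],
  ],
  turn=[0,0,0,0,0],
)

```text
t: 25.3
eef_pos: [571.8, -276.4, 218.4]
tcp_rot: [2.35, 1.563, -0.558]
ft_force: [-0.7, -0.1, -0.3]
opening: 0.999
```

Request:
carry_out(
  grip=[-1,-1,-1,-1,-1],
  linear=[
    [0,0,0.08],
    [0,0,0.08],
    [0,0,0.02],
    [0,0,0],
    [0,0,0],
  ],
  turn=[0,0,0,0,0],
)

```text
t: 25.8
eef_pos: [483.7, -296.5, 213.0]
tcp_rot: [2.392, 1.57, -0.517]
ft_force: [0.0, -0.0, 0.0]
opening: 0.995
```

Run:
```python
from h import *
I=cams.camera_info("wrist");a=cams.read_camera("wrist")
b=cams.read_camera("top");cv2.imwrite("pics/top2.png",b);cv2.imwrite("pics/w6.png",a)
u,v=proj(I,[570.5,-275.7,102]).round().astype(int);x,y=max(0,u-50),max(0,v-60);print(u,v,x,y)
c=cv2.resize(a[y:y+150,x:x+100],(400,600),interpolation=cv2.INTER_CUBIC)
o=np.zeros((600,800,3),np.uint8);o[:,:400]=c;o[:300,400:]=cv2.resize(b,(400,300))
s=cams.read_camera("scene");o[300:,400:]=cv2.resize(s[100:250,190:390],(400,300))
cv2.imwrite("pics/w6c.png",o)
d=cv2.absdiff(cv2.imread("pics/top1.png"),b).max(2);print("spacer diff",d[205:230,212:236].max(),"spool",d[145:165,228:256].max(),"tape",d[140:163,185:212].max())
```

```text
250 78 200 18
spacer diff 34 spool 32 tape 32
```

View pics/w6c.png

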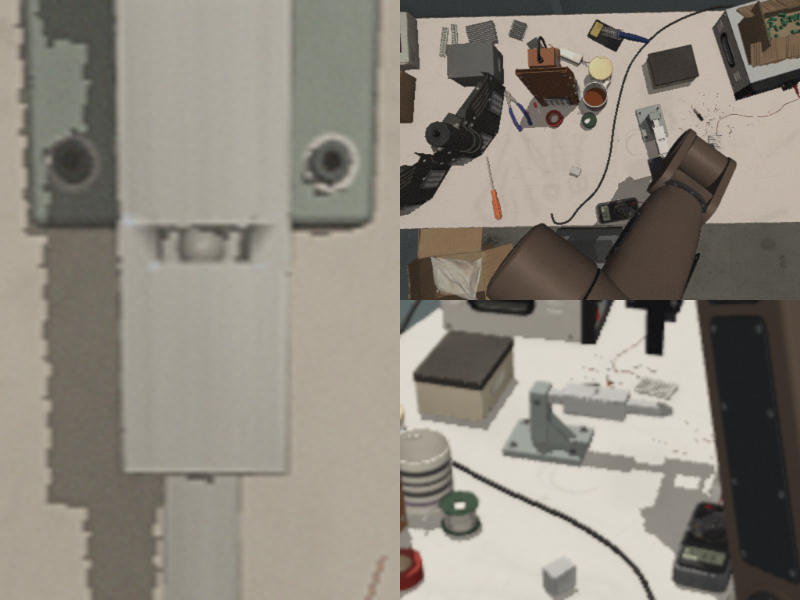

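The wrist crop shows the ball sitting in the window, at about (203,243) with the window spanning rows 222–262. The block is on the rail and the spacer is where it was. Handing in.

```bash
python3 -c "
from cell import env
print(env.job_done(), env.state()['t'])"
```

```text
the job is handed in; nothing more can be done
the job is handed in; nothing more can be done
```

The stop block is fitted on the rail with the sprung ball clicked up into its window, and the job was handed in after about 26 s of the 72 s allowed.

- **Click:** I pushed the block on in small steps. At about 111 mm from the free end, the ball's forward pull, which had reached about 7 N, dropped to 0. The vertical force went back to the block's own weight. This agrees with the ball position I measured earlier by camera, also about 111 mm.
- **Forces:** the wrist force readings never changed by more than about 9 N in any direction. I had no direct reading of the summed block–jig contact force, so staying under 30 N is inferred from these.
- **After letting go:** the last close-up shows the ball centred in the window and the block resting on the rail. The arm was clear, about 125 mm higher and backed off, with the wrist force at zero.
- **Bystanders:** the spacer, spool and tape looked unmoved in the last top and scene pictures. An image difference of those patches gave 32–34 grey levels. I took that for noise and lighting and did not check it further.
- **Disagreement:** the cameras differed by up to about 5 mm on the rail position, and the first line-up at the tip was about 2.5 mm off sideways. I corrected it from a wrist close-up before threading.

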